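Free a module from the test cradle with the spring-bar fork and dock it

ROBOT

A 6-joint arm with a two-finger parallel gripper is mounted at the origin on the work surface. World frame = base frame: x ahead of the robot, y to its left, z up, the work surface at z = 0. Lengths are in m, angles in rad, forces in N, time in s.
With the tool pointing down it reaches from about 0.375 to 0.9 m from the base axis. Payload 3.1 kg.
Tool frame: the origin (TCP) lies on the centre line of the jaws, within the pads' length; the fingertips stand robot.tcp_to_tips ahead of it and the grasp point (between the pads) lies 3 mm ahead of it (robot.tcp_to_tips is the distance from the TCP to the fingertips, in m); z points along the fingers, y is the line along which they close (so a half turn about z gives the same grasp; the last joint's range is limited). The gripper opens to 87 mm and grips with 3 to 60 N. Pads are 19 mm wide; open, the fingers measure 117 mm over their backs; the gripper's body (75 mm by 190 mm) begins 51 mm behind the grasp point.
Start: joints at [1.169, 0.527, 1.433, -0, 1.181, -0.178], TCP at [0.138, 0.61, 0.245] pointing down, gripper open.
Joint ranges: [-3.08, 3.08], [-0.75, 2.2], [0.22, 2.44], [-1.43, 4.57], [0, 2.65], [-2.85, 2.85]. Speed limits (rad/s): [2.79, 2.79, 3.14, 3.14, 3.14, 3.14].

INTERFACE

Orientations are given as a unit quaternion [x, y, z, w].
In Python, from rig import robot gives the robot as it stands. The module is installed in compiled form; this text tells all that it offers.
- The arm moves only by the shell command python3 -m jog 'ROWS' [FORCE]. ROWS is JSON, one flat list of numbers, 5 for each row, row after row: the finger opening in m, from 0 to 0.087, then the shift along the tool's x, y, z in m, then the turn about the tool's z in units of 10 degrees (1.0 is 10 degrees). In form: [claw, x, y, z, roll, claw, x, y, z, roll, ...]. A call has 1 to 20 rows; each row shifts and turns the commanded pose from where the row before left it, along the tool's axes as they then stand; what a row does not reach is not made up. A row lasts 1/8 s, in which the tool goes at most 62.5 mm and 10.7 degrees, less where a joint would pass 70% of its speed; a pose out of reach is approached as far as the arm can. A call with a gripper value outside its range is refused whole. The fingers move at their own pace and stop on an object; FORCE is the grip in N (left out, the last holds). Time passes only in rows, so rows that do not move let the fingers close. It gives the time, the measured TCP pose, the force, the opening and the grip force at its end, in the units of the state.
- robot.get_obs(): the state, without advancing time (a new reading comes with each control period).
- robot.camera(name): name is "scene" or "top"; returns the picture (400x640x3 uint8, blue, green, red); there is no depth.
- robot.camera_model(name): a dict with "fx", "fy", "cx", "cy" (pixels), "R" (3x3) and "t" (3): a world point X has camera coordinates R X + t. Camera axes: x right, y down, z forward; pixel columns grow to the right and rows downward; lengths in m; the calibration is good to about 2 mm. A picture is of the moment at which its call begins. camera_model takes no time and is no camera call.
- robot.hand_in(): hands the job in; it is judged then, once.
Trained networks look in the newest picture that a camera, given by its name, has taken for a name from the list of things; names that differ only in an ending like _2 or _b are one class to them, and where a whole thing is asked for, a point or a joint stands for the part that bears it (a point fixed in the world has none). Each returns a list of dicts, best first, with "conf" (0 to 1); they miss things now and then, are a little off and sometimes report something else, mostly with a low value. They report only what shows in the picture. A call takes as long as a camera call.
- robot.look_for(camera, label): "extent" ([centre column, centre row, width, height] in pixels, round what is visible of it).
- robot.outline_of(camera, label): "region" (400x640 bool, what is visible of it) and "extent" ([centre column, centre row, width, height] in pixels, round what is visible of it).
The state is a dict: "time": time; "q": joint angles; "joint_velocities": joint speeds; "joint_torque": joint torques, N m; "position": TCP position; "tool_rot": TCP orientation; "ft_force": force on the tool from outside, world axes, zero at the start; "moment": the same for the moment, N m; "grip_width": finger opening in m; "grip_force": force on a finger pad.
Only numpy, scipy, OpenCV 4.12 (cv2) and the standard library are available. Lean on these libraries where they do the work, as an engineer would, in place of code of your own. Each camera call takes 0.05 s, during which the arm holds its last target. There are 200 camera calls.

TASK

Take the forked tool from its stand and use it, not the fingers, to push back the spring bar of the test cradle until the module pops up. Lift the freed module out and put it in the empty bay: tilt it to hook its front notch under the bay's lip, then straighten it until it sits flat on the floor of the slot. Finish with the tool standing fully down in its stand and everything else on the bench left where it was.

Things in the scene. Friction and masses are not known exactly. Their poses are not given: they have to be found in the camera images.
- cradle: test cradle, fixed: grey base 218 x 60 mm (x -72..146, y -30..30), 12 thick; origin under the centre of the module's place; x along module and bar, from module to collar; z up. The module stands between four corner guides (at |x| 43..62, up to |y| = 15, 62 high) and end walls (|x| 61.5..67.5, 60 high); between the guides its two faces are free
- module_place (a point): cradle, x = 0, 16 mm above its underside: where the bottom edge of the locked module rests, on a spring ejector. As soon as the bar leaves the module's notch the ejector lifts the module by 16 mm and keeps it up there
- spring_bar: steel spring bar sliding along the cradle's x; origin: centre of its collar (8 mm thick in x, 26 across), at cradle x = 108, z = 38 mm at home. Its tip sits 8 to 10 mm deep in the module's notch: push the collar 11 to 12 mm to +x (stop at 14; spring 1.5 N at home, 5 N at 14). After the pop it cannot lock again, only rubs the module with a few N until that is out
- rod_mid (a point): middle of the bare 8 mm rod between the end wall (cradle x = 67.5) and the collar (face at x = 104): at cradle x = 86, y = 0, z = 38 mm. The fork goes over the rod here from above, one prong each side. Upright guard plates stand either side (inner faces y = +-20, x 74..140, 36 high); rear block at x 132..140, 58 high
- module_mid (a point): centre (42.5 mm above the bottom edge) of the module to free, locked in the cradle, its x along the cradle's: grey plastic slab 120 (x) x 14 (y) x 85 high (z), 0.18 kg. Each end has a notch through the thickness, 14 deep along x, 16 to 34 mm above the bottom edge. Ends and faces are alike: either end may be the front
- bay: empty bay, fixed, aluminium on a dark plate 150 x 56 mm; origin centre of underside; x along the slot, -x = front (lip). Slot 17 wide (y), 126 long between end walls (x = -63 and +63). Side walls 22 above the slot's floor, then chamfers to 27, outer |y| = 15. Rear wall 14 high, chamfer to 18
- bay_floor (a point): centre of the empty bay's slot floor, 8 mm above the bay's underside. The module's bottom edge rests on it when seated (its centre then 42.5 mm above this point)
- bay_lip (a point): top of the free edge of the bay's rigid lip, on the front wall: it overhangs the slot by 9 mm (x -63..-54), 21 to 26 mm above the slot's floor. The slot past it is too short for a level module: lower it with the front end tilted down about 15 degrees, slide it forward, notch over lip, until the front end meets the wall, then lower the rear
- full_bay: the other bay, same shape as the empty one, already holding a stored module; leave alone
- stored_mid (a point): centre of the stored module in the full bay, same shape as the one to free, loose; leave alone
- stand: fixed tool stand: dark plate 70 x 60 mm with a grey upright sleeve 52 x 32 mm, top 60 mm above the origin (centre of the underside); its slot, open at the top, is 36 mm (x) by 16 mm (y). z up
- fork_grip (a point): centre of the handle of the forked tool, which stands upright (z up) in the stand, its x along the stand's x; 130 mm tall, 0.12 kg. Black handle 28 (x) x 16 (y), 62 to 130 mm above the prong tips; this point at 96. In the stand this point is 100 mm above the stand's underside. Same either way round
- fork_tips (a point): middle between the tool's prong tips (lowest point, 96 mm below the handle's centre). Steel fork 28 wide (x), 8 thick (y): two prongs 7 wide, 44 long, the gap between them 14 (x -7..7); above, up to 56 mm, solid steel 28 x 8. Flange 46 x 30 mm at 56 to 62 mm above the tips, it rests on the stand's top
- spool: bystander: white plastic spool, 50 mm diameter, 40 high; origin centre of underside
- flux: bystander: amber bottle, 48 mm diameter, 85 high; origin centre of underside
- meter: bystander: yellow multimeter lying flat, 150 (x) x 75 x 37 mm; origin centre of underside
- carton: bystander: open cardboard box 110 x 80 x 50 mm; origin centre of underside
- cup: bystander: paper-white cup, 74 mm diameter at the rim, 90 high; origin centre of underside
- driver: bystander: screwdriver lying on the bench, 190 mm long along x; origin at its underside
- mouse: bystander: black computer mouse 105 (x) x 60 x 28 mm; origin centre of underside

How it is judged:
By the outcome, as a careful person would: the job done as asked, in the order asked, and still so for the second after the job is handed in, with the robot touching nothing.
It also fails if it takes over 66 s, if anything falls off the work surface, if the arm or the gripper's body presses on something with over 40 N, if the wrist force passes 120 N, or if a joint passes its speed limit or range.

## Working session

There is one attempt and no reset: what is moved stays moved. The work goes in short steps, Python scripts to look and compute and a shell command to move; the robot and the scene stay as the last step left them, time stands still between calls to the robot, and variables do not carry over. Pictures are saved under pics/ and viewed, at most 10 in all, crops included, and the job is handed in when it is done.

```bash
mkdir -p pics; ls; python3 - <<'E'
from rig import robot
import cv2,numpy as np
for c in("scene","top"):
    cv2.imwrite(f"pics/{c}0.png",robot.camera(c)); m=robot.camera_model(c)
    print(c,m)
    for l in("cradle","spring_bar","module_mid","bay","bay_lip","full_bay","stand","fork_grip","meter"):
        print(l,[(np.round(d["extent"]).tolist(),round(d["conf"],2)) for d in robot.look_for(c,l)][:3])
print(robot.get_obs(),robot.tcp_to_tips)
E
```

```text
pics
scene {'fx': 440.662893098288, 'fy': 440.662893098288, 'cx': 317.8865081205476, 'cy': 208.64947864770846, 'R': array([[ 0.37210006,  0.92800152,  0.01883418],
       [ 0.64025539, -0.24192591, -0.72907125],
       [-0.67202275,  0.28334614, -0.68417862]]), 't': array([-0.19181285, -0.26288244,  1.57753333])}
cradle [([327.0, 243.0, 78.0, 56.0], 0.71)]
spring_bar [([260.0, 324.0, 72.0, 39.0], 0.71), ([183.0, 255.0, 23.0, 57.0], 0.58), ([346.0, 231.0, 10.0, 6.0], 0.53)]
module_mid [([317.0, 235.0, 41.0, 42.0], 0.81)]
bay [([210.0, 194.0, 27.0, 39.0], 0.62), ([424.0, 198.0, 27.0, 40.0], 0.56), ([316.0, 238.0, 40.0, 38.0], 0.31)]
bay_lip [([424.0, 198.0, 30.0, 45.0], 0.95)]
full_bay [([188.0, 271.0, 32.0, 51.0], 0.73), ([326.0, 247.0, 79.0, 62.0], 0.58)]
stand [([294.0, 219.0, 31.0, 29.0], 0.9)]
fork_grip [([297.0, 198.0, 18.0, 32.0], 0.83)]
meter [([424.0, 199.0, 27.0, 41.0], 0.6), ([262.0, 326.0, 70.0, 40.0], 0.56)]
top {'fx': 425.1804290919599, 'fy': 425.1804290919599, 'cx': 323.0637622252323, 'cy': 203.0187483582151, 'R': array([[ 0.0729917 , -0.99732696,  0.00333869],
       [-
[... 828 characters left out ...]
949768e+00,  5.27488579e-01,  1.43271130e+00,  2.29202730e-05,
        1.18139618e+00, -1.78510987e-01]), 'joint_velocities': array([ 4.28124283e-04, -1.44168060e-04, -2.07290071e-04,  6.83746307e-04,
        5.86183743e-06,  1.43070702e-03]), 'joint_torque': array([-1.20032523e-04, -4.40025866e+01, -1.76992428e+01,  6.34843460e-02,
        5.04017493e-02,  2.57759757e-05]), 'position': array([0.13805494, 0.6095353 , 0.24455182]), 'tool_rot': array([ 1.11167922e-01,  9.93801637e-01,  1.40163593e-06, -1.06457509e-05]), 'ft_force': array([ 0.27712623, -0.03158611, -0.05316349]), 'moment': array([-0.01341021, -0.02057454, -0.07041347]), 'grip_force': 0.0, 'grip_width': 0.0871333039413329} 0.022
```

View pics/top0.png

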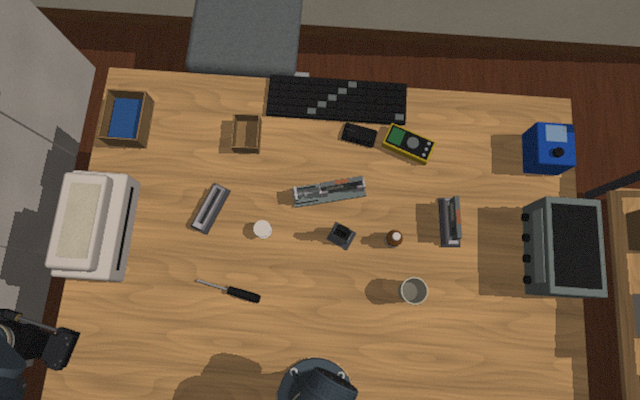

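View pics/scene0.png

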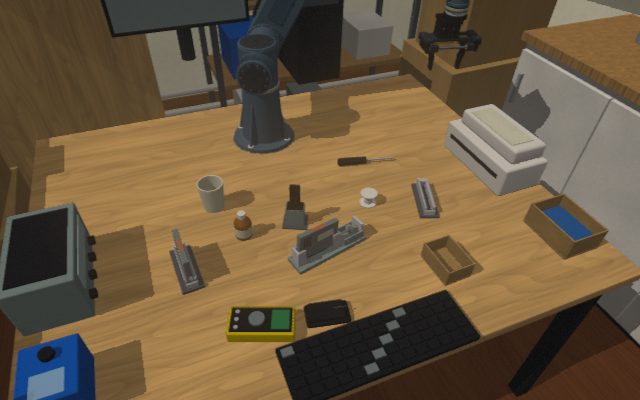

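```bash
cat > h.py <<'E'
from rig import robot
import cv2,numpy as np
from scipy.optimize import minimize
B=lambda x0,x1,y0,y1,z0,z1:np.array([[x,y,z] for x in(x0,x1) for y in(y0,y1) for z in(z0,z1)])/1000
M={}
M["cradle"]=[B(-72,146,-30,30,0,12),B(132,140,-20,20,0,58),B(74,140,-24,-20,0,36+12*0),B(74,140,20,24,0,36),B(61.5,67.5,-15,15,0,60),B(-67.5,-61.5,-15,15,0,60),B(104,112,-13,13,25,51),B(67,104,-4,4,34,42),B(-60,60,-7,7,16,101)]+[B(a,b,c,d,0,62) for a,b in((43,62),(-62,-43)) for c,d in((-15,-7.5),(7.5,15))]
M["stand"]=[B(-35,35,-30,30,0,6),B(-26,26,-16,16,0,60),B(-23,23,-15,15,60,66),B(-14,14,-8,8,66,134)]
M["bay"]=[B(-75,75,-28,28,0,6),B(-70,-63,-15,15,0,34),B(-63,-54,-12,12,29,34),B(63,70,-15,15,0,24),B(-66,66,-15,-9,0,33),B(-66,66,9,15,0,33)]
def cam(c):return robot.camera_model(c)
def proj(m,X):
    p=X@m["R"].T+m["t"];return np.c_[m["fx"]*p[:,0]/p[:,2]+m["cx"],m["fy"]*p[:,1]/p[:,2]+m["cy"]]
def W(p,X):
    c,s=np.cos(p[2]),np.sin(p[2]);return np.c_[p[0]+c*X[:,0]-s*X[:,1],p[1]+s*X[:,0]+c*X[:,1],X[:,2]]
def ray(m,u,v,z):
    d=m["R"].T@np.array([(u-m["cx"])/m["fx"],(v-m["cy"])/m["fy"],1]);o=-m["R"].T@m["t"];return o+d*(z-o[2])/d[2]
S=4
def sil(m,p,name,off):
    im=np.zeros((S*120,S*120),np.uint8)
    for b in M[name]:
        q=((proj(m,W(p,b))-off+.5)*S*16).astype(np.int32)
        cv2.fillConvexPoly(im,cv2.convexHull(q),1,cv2.LINE_8,4)
    return im
def mask(c,labels,near):
    r=np.zeros((400,640),bool)
    for l in labels:
        for d in robot.outline_of(c,l):
            if np.hypot(*(np.array(d["extent"][:2])-near))<28 and d["conf"]>.3: r|=d["region"];break
    return r
def fit(name,labels,p0):
    T=[]
    for c in("top","scene"):
        m=cam(c);ctr=proj(m,W(p0,np.array([[0,0,.02]])))[0];off=np.round(ctr)-60
        r=mask(c,labels,ctr)
        x,y=off.astype(int);k=cv2.resize(r[y:y+120,x:x+120].astype(np.float32),None,fx=S,fy=S,interpolation=cv2.INTER_LINEAR)>.5
        T.append((m,off,k))
    def cost(p):
        s=0
        for m,off,k in T:
            a=sil(m,p,name,off)>0;s+=1-(a&k).sum()/max(1,(a|k).sum())
        return s
    best=None
    for dy in(-.15,0,.15):
        p=np.array(p0)+[0,0,dy]
        r=minimize(cost,p,method="Nelder-Mead",options=dict(initial_simplex=[p,p+[.015,0,0],p+[0,.015,0],p+[0,0,.1]],xatol=1e-4,fatol=1e-4))
        if best is None or r.fun<best.fun:best=r
    return best.x,best.fun
def draw(c,img,items,off,k):
    m=cam(c)
    for n,p in items:
        for b in M[n]:
            q=((proj(m,W(p,b))-off+.5)*k).astype(int)
            for i in range(8):
                for j in(1,2,4):
                    if not i&j:cv2.line(img,tuple(map(int,q[i])),tuple(map(int,q[i|j])),(0,255,0),1)
E
python3 - <<'E'
from h import *
t=cam("top")
im={c:robot.camera(c) for c in("top","scene")}
C=ray(t,343,190,.05);S0=ray(t,342,238,.03);Bb=ray(t,210,210,.02)
g={}
for n,l,p in(("cradle",["cradle","module_mid","spring_bar"],[C[0],C[1],1.78]),("stand",["stand","fork_grip"],[S0[0],S0[1],1.2]),("bay",["bay"],[Bb[0],Bb[1],0.6])):
    g[n],f=fit(n,l,p);print(n,p,g[n].round(4),f)
ts=[]
for n in g:
  for c in im:
    ctr=proj(cam(c),W(g[n],np.array([[.02 if n=="cradle" else 0,0,.04]])))[0];off=np.round(ctr)-[33,37]
    x,y=off.astype(int);k=8 if 0 else 4
    a=cv2.resize(im[c][y:y+75,x:x+66],None,fx=4,fy=4,interpolation=cv2.INTER_CUBIC)
    b=a.copy();draw(c,b,[(n,g[n])],off,4);ts.append((a,b))
cv2.imwrite("pics/mA.png",np.vstack([np.hstack([ts[i][0] for i in(0,2,4)]),np.hstack([ts[i][0] for i in(1,3,5)])]))
cv2.imwrite("pics/mB.png",np.vstack([np.hstack([ts[i][1] for i in(0,2,4)]),np.hstack([ts[i][1] for i in(1,3,5)])]))
E
```

```text
cradle [np.float64(0.5774267615520718), np.float64(-0.0388025919404448), 1.78] [ 0.5878 -0.0342  1.8042] 0.0844357781624514
stand [np.float64(0.43920770133751175), np.float64(-0.04554806775964904), 1.2] [ 0.4481 -0.0441  1.1506] 0.20527377100019406
bay [np.float64(0.49524655489001257), np.float64(0.34900390428104316), 0.6] [ 0.5026  0.3526 -0.3652] 0.12991101514645909
```

View pics/mB.png

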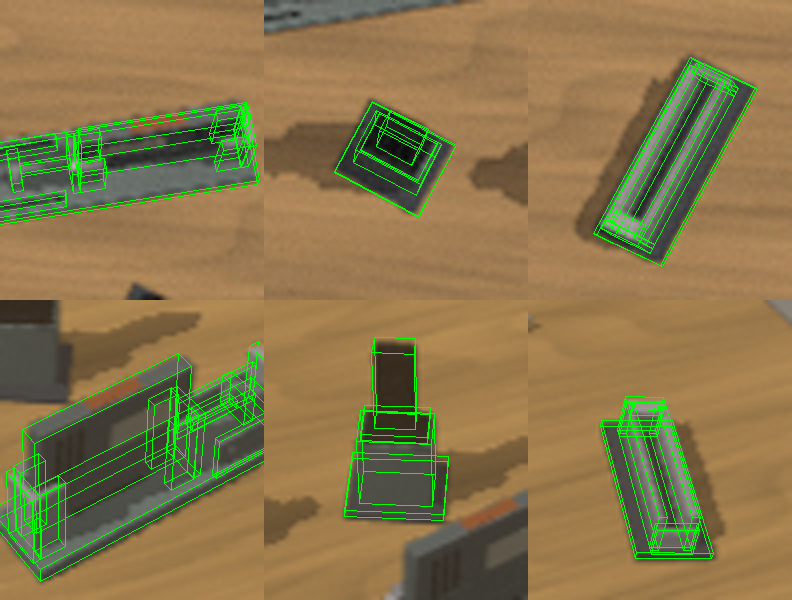

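View pics/mA.png

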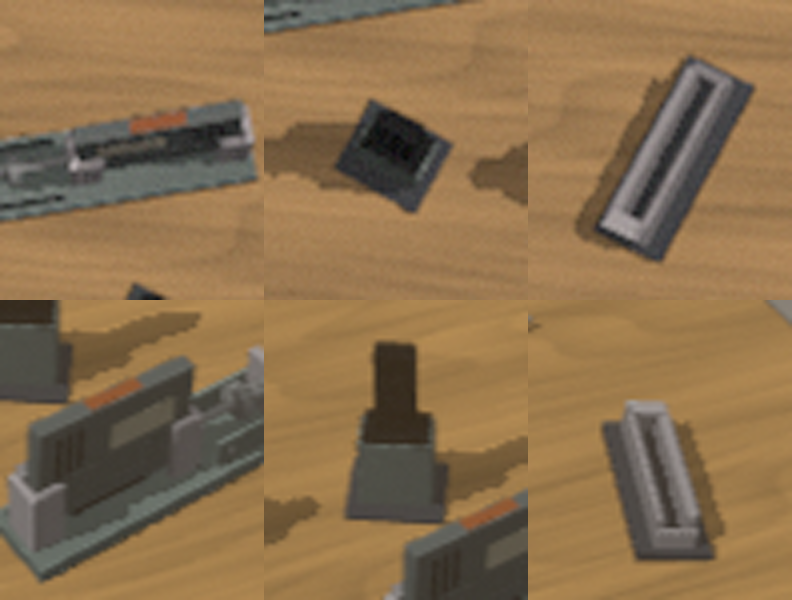

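Top mosaic: the fitted wireframes match cradle, stand and bay to about 1 px. The bay's wide lip end is at the lower left in the top view (nearest the robot), so its -x points to the robot. The cradle's collar is to the left in the top view.

```bash
cat >> h.py <<'E'
G=dict(cradle=[.5878,-.0342,1.8042],stand=[.4481,-.0441,1.1506],bay=[.5026,.3526,-.3652])
def go(pos,z,yyaw):
    o=robot.get_obs();from_=np.array(o["position"])
    from scipy.spatial.transform import Rotation as R
    r=R.from_quat(o["tool_rot"]).as_matrix();y=np.degrees(np.arctan2(r[1,1],r[0,1]))
    d=r.T@(np.array([pos[0],pos[1],z])-from_);roll=(y-yyaw+180)%360-180
    c,s=np.cos(np.radians(roll)),np.sin(np.radians(roll))
    print("t",o["time"],"pos",from_.round(4),"yyaw",y.round(2),"tilt",r[:,2].round(4),"F",np.round(o["ft_force"],1),"w",round(o["grip_width"],4),round(o["grip_force"],1))
    print("mm before roll",(d*1000).round(1),"roll units",round(roll/10,3),"mm after roll",np.round([1000*(c*d[0]+s*d[1]),1000*(-s*d[0]+c*d[1])],1))
E
python3 - <<'E'
from h import *
go(G["stand"],.245,np.degrees(G["stand"][2])+90-180)
E
```

```text
t 1.7 pos [0.1381 0.6096 0.2446] yyaw 77.24 tilt [ 0.  0. -1.] F [-0. -1. -0.] w 0.0868 0.0
mm before roll [-4.468e+02 -5.690e+02 -4.000e-01] roll units 10.131 mm after roll [-470.3  549.7]
```

```bash
python3 -m jog '[0.087,-0.0298,-0.0379,0,0,0.087,-0.0298,-0.0379,0,0,0.087,-0.0298,-0.0379,0,0,0.087,-0.0298,-0.0379,0,0,0.087,-0.0298,-0.0379,0,0,0.087,-0.0298,-0.0379,0,0,0.087,-0.0298,-0.0379,0,0,0.087,-0.0298,-0.0379,0,0,0.087,-0.0298,-0.0379,0,0,0.087,-0.0298,-0.0379,0,0,0.087,-0.0298,-0.0379,0,0,0.087,-0.0298,-0.0379,0,0,0.087,-0.0298,-0.0379,0,0,0.087,-0.0298,-0.0379,0,0,0.087,-0.0298,-0.0379,0,0]'
python3 -m jog '[0.06,0,0,0,1,0.06,0,0,0,1,0.06,0,0,0,1,0.06,0,0,0,1,0.06,0,0,0,1,0.06,0,0,0,1,0.06,0,0,0,1,0.06,0,0,0,1,0.06,0,0,0,1,0.06,0,0,0,1,0.06,0,0,0,0.13]'
python3 -c "
from h import *
go(G['stand'],.113,np.degrees(G['stand'][2])+90-180)"
```

```text
time: 3.58
position: [0.4491, -0.0454, 0.2448]
tool_rot: [0.111, 0.994, -0.0, 0.0]
ft_force: [0.9, 0.5, -0.0]
grip_width: 0.0868
grip_force: 0.0
time: 4.95
position: [0.4485, -0.0437, 0.2447]
tool_rot: [0.839, 0.544, 0.0, 0.0]
ft_force: [-0.7, -0.3, -0.2]
grip_width: 0.06
grip_force: 0.0
t 4.95 pos [ 0.4485 -0.0437  0.2447] yyaw -24.02 tilt [ 4.e-04 -2.e-04 -1.e+00] F [-0.7 -0.3 -0.2] w 0.06 0.0
mm before roll [ -0.5  -0.3 131.7] roll units 0.006 mm after roll [-0.5 -0.3]
```

```bash
python3 -m jog '[0.06,0,0,0.022,0,0.06,0,0,0.022,0,0.06,0,0,0.022,0,0.06,0,0,0.022,0,0.06,0,0,0.022,0,0.06,0,0,0.022,0,0.06,0,0,0,0,0,0,0,0,0,0,0,0,0,0,0,0,0,0,0,0,0,0,0,0,0,0,0,0,0,0,0,0,0,0]' 40
python3 -c "
from h import *
go(G['stand'],.245,np.degrees(G['stand'][2])+90-180)"
```

```text
time: 6.58
position: [0.4487, -0.0438, 0.1127]
tool_rot: [0.839, 0.544, 0.0, 0.0]
ft_force: [0.4, 0.5, 2.3]
grip_width: 0.0157
grip_force: 40.0
t 6.575 pos [ 0.4487 -0.0438  0.1127] yyaw -24.07 tilt [ 6.e-04 -2.e-04 -1.e+00] F [0.4 0.5 2.3] w 0.0157 40.0
mm before roll [  -0.5   -0.3 -132.3] roll units 0.001 mm after roll [-0.5 -0.3]
```

```bash
python3 -m jog '[0,0,0,-0.015,0,0,0,0,-0.02,0,0,0,0,-0.02,0,0,0,0,-0.02,0,0,0,0,-0.02,0,0,0,0,-0.02,0,0,0,0,-0.02,0,0,0,0,0,0]'
python3 -c "
from h import *
p=W(G['cradle'],np.array([[.086,0,0]]))[0];print(p)
go(p,.248,np.degrees(G['cradle'][2])-180)"
```

```text
time: 7.58
position: [0.4489, -0.0438, 0.2484]
tool_rot: [0.839, 0.544, 0.001, 0.001]
ft_force: [-1.0, -0.4, -1.8]
grip_width: 0.0158
grip_force: 40.0
[0.56790904 0.04946809 0.        ]
t 7.575 pos [ 0.4489 -0.0438  0.2484] yyaw -24.06 tilt [ 2.6e-03 -9.0e-04 -1.0e+00] F [-1.  -0.4 -1.8] w 0.0158 40.0
mm before roll [133.7  70.6   0.6] roll units 5.257 mm after roll [137.3 -63.3]
```

```bash
python3 -m jog '[0,0.02,0.01,0,0,0,0.028,0.015,0,0,0,0.028,0.015,0,0,0,0.028,0.015,0,0,0,0.029,0.015,0,0,0,0,0,0,1,0,0,0,0,1,0,0,0,0,1,0,0,0,0,1,0,0,0,0,1,0,0,0,0,0.26,0,0,0,0,0]'
python3 - <<'E'
from h import *
p=W(G['cradle'],np.array([[.086,0,0]]))[0]
go(p,.248,np.degrees(G['cradle'][2])-180)
ts=[]
o=robot.get_obs();P=o["position"]
ft=P[2]-.1127+.004
M["fork"]=[b+[0,0,ft] for b in(B(-14,14,-4,4,44,56),B(-14,-7,-4,4,0,44),B(7,14,-4,4,0,44),B(-23,23,-15,15,56,62),B(-14,14,-8,8,62,85))]
f=[P[0],P[1],G['cradle'][2]+np.pi/2]
for c in("top","scene"):
    im=robot.camera(c)
    ctr=proj(cam(c),np.array([[P[0]+.01,P[1]-.02,.09]]))[0];off=np.round(ctr)-[50,50];x,y=off.astype(int)
    a=cv2.resize(im[y:y+100,x:x+100],None,fx=4,fy=4,interpolation=cv2.INTER_CUBIC)
    b=a.copy();draw(c,b,[("cradle",G["cradle"]),("fork",f)],off,4);ts.append(np.hstack([a,b]) if c=="scene" else np.hstack([a,b]))
cv2.imwrite("pics/fk.png",np.vstack(ts)[:, :][100:700] if 0 else cv2.resize(np.vstack(ts),(600,600)))
cv2.imwrite("pics/fk_scene.png",cv2.resize(ts[1],(800,400)))
E
```

```text
time: 9.07
position: [0.5657, 0.0493, 0.246]
tool_rot: [0.993, 0.116, -0.001, -0.0]
ft_force: [0.5, -0.6, -1.4]
grip_width: 0.0158
grip_force: 40.0
t 9.075 pos [0.5657 0.0493 0.246 ] yyaw -76.63 tilt [-3.e-03  3.e-04 -1.e+00] F [ 0.5 -0.6 -1.4] w 0.0158 40.0
mm before roll [ 2.2  0.3 -2. ] roll units -0.001 mm after roll [2.2 0.3]
```

View pics/fk_scene.png

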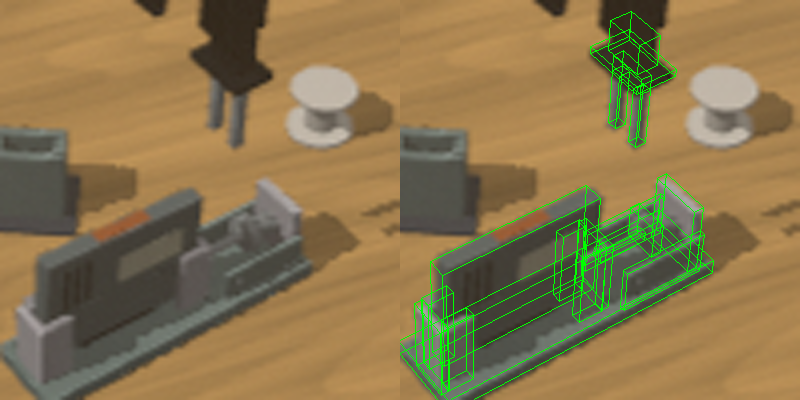

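Scene crop: the held fork (tips at 237,147 and 215,128 in the crop) coincides with its predicted wireframe. The cradle is within about 1 px.

```bash
python3 - <<'E'
from h import *
p=W(G['cradle'],np.array([[.05,0,0]]))[0]
o=robot.get_obs();P=o["position"];ft=P[2]-.1127+.004
M["fork"]=[b+[0,0,ft] for b in(B(-14,14,-4,4,44,56),B(-14,-7,-4,4,0,44),B(7,14,-4,4,0,44),B(-23,23,-15,15,56,62),B(-14,14,-8,8,62,85))]
f=[P[0],P[1],G['cradle'][2]+np.pi/2];ts=[]
c="top";im=robot.camera(c)
off=np.round(proj(cam(c),np.array([[p[0],p[1],.05]]))[0])-[50,27];x,y=off.astype(int)
a=cv2.resize(im[y:y+50,x:x+100],None,fx=8,fy=8,interpolation=cv2.INTER_CUBIC)[:300]
a=cv2.resize(im[y:y+37,x:x+100],None,fx=8,fy=8,interpolation=cv2.INTER_CUBIC)
b=a.copy();draw(c,b,[("cradle",G["cradle"]),("fork",f)],off,8)
cv2.imwrite("pics/fkt.png",np.vstack([a,b]))
E
```

```text
(no output)
```

View pics/fkt.png

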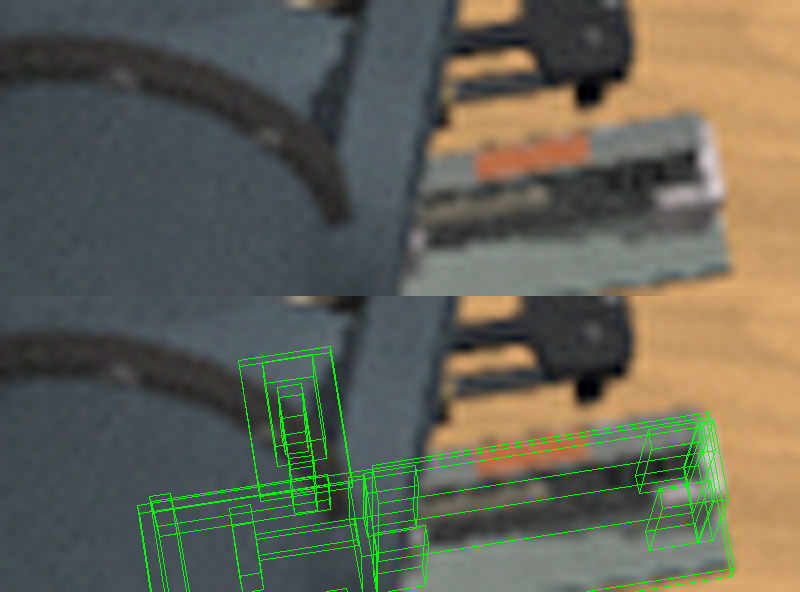

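Top crop: the cradle sits about 0.6 px (1.5 mm) further from the robot than the fit, so I'll bias by that.

```bash
python3 -m jog '[0,0.0032,0,0.01,0,0,0,0,0.02,0,0,0,0,0.02,0,0,0,0,0.02,0,0,0,0,0.016,0,0,0,0,0.006,0,0,0,0,0.006,0,0,0,0,0.006,0,0,0,0,0,0]'
python3 -c "
from h import *
p=W(G['cradle'],np.array([[.086,0,0]]))[0]
go(p,.127,np.degrees(G['cradle'][2])-180)"
```

```text
time: 10.35
position: [0.5696, 0.05, 0.1434]
tool_rot: [0.993, 0.116, -0.0, -0.0]
ft_force: [0.1, -0.6, -1.6]
grip_width: 0.0161
grip_force: 40.0
t 10.35 pos [0.5696 0.05   0.1434] yyaw -76.67 tilt [-3.e-04  0.e+00 -1.e+00] F [ 0.1 -0.6 -1.6] w 0.0161 40.0
mm before roll [-1.7  0.1 16.4] roll units -0.004 mm after roll [-1.7  0.1]
```

```bash
python3 -m jog '[0,0,0,0.005,0,0,0,0,0.005,0,0,0,0,0.005,0,0,-0.005,0,0,0,0,-0.005,0,0,0,0,0,0,0,0]' 55; for i in 1 ; do python3 -m jog '[0,0,-0.003,0,0,0,0,0,0,0]'; python3 -m jog '[0,0,-0.003,0,0,0,0,0,0,0]'; python3 -m jog '[0,0,-0.003,0,0,0,0,0,0,0]';python3 -m jog '[0,0,-0.003,0,0,0,0,0,0,0]'; done | egrep 'pos|ft'
python3 -c "
from h import *
robot.camera('scene')
print([d['extent']  for d in robot.look_for('scene','module_mid')][:1])"
```

```text
time: 11.1
position: [0.5635, 0.0478, 0.1295]
tool_rot: [0.993, 0.115, 0.005, 0.0]
ft_force: [6.2, 1.4, -3.7]
grip_width: 0.0157
grip_force: 55.0
position: [0.5631, 0.0502, 0.1299]
ft_force: [4.4, -0.1, -1.8]
position: [0.5624, 0.053, 0.13]
ft_force: [4.8, 0.2, -1.3]
position: [0.5617, 0.056, 0.13]
ft_force: [5.2, 0.4, -1.3]
position: [0.561, 0.0589, 0.13]
ft_force: [5.3, -0.0, -1.2]
[[315.0, 236.8, 37.3, 34.5]]
```

```bash
python3 - <<'E'
from h import *
from scipy.spatial.transform import Rotation as R
o=robot.get_obs();P=o["position"];print(P,o["ft_force"],o["moment"],R.from_quat(o["tool_rot"]).as_matrix().round(4),o["q"].round(3))
ft=P[2]-.1127+.004
M["fork"]=[b+[0,0,ft] for b in(B(-14,14,-4,4,44,56),B(-14,-7,-4,4,0,44),B(7,14,-4,4,0,44),B(-23,23,-15,15,56,62),B(-14,14,-8,8,62,85))]
f=[P[0],P[1],G['cradle'][2]+np.pi/2]
c="scene";im=robot.camera(c)
off=np.round(proj(cam(c),np.array([[P[0],P[1],.08]]))[0])-[42,38];x,y=off.astype(int)
a=cv2.resize(im[y:y+75,x:x+66],None,fx=6,fy=6,interpolation=cv2.INTER_CUBIC)
b=a.copy();draw(c,b,[("cradle",G["cradle"]),("fork",f)],off,6)
cv2.imwrite("pics/push.png",np.hstack([a,b]))
E
```

```text
[0.56095389 0.0589083  0.13000221] [ 4.75630413  0.73832898 -0.54459957] [ 0.00290116 -1.17861105 -0.04974206] [[ 9.731e-01  2.303e-01  9.700e-03]
 [ 2.303e-01 -9.731e-01 -7.000e-04]
 [ 9.300e-03  2.900e-03 -1.000e+00]] [-0.094  0.602  1.695  0.     0.835  1.245]
```

View pics/push.png

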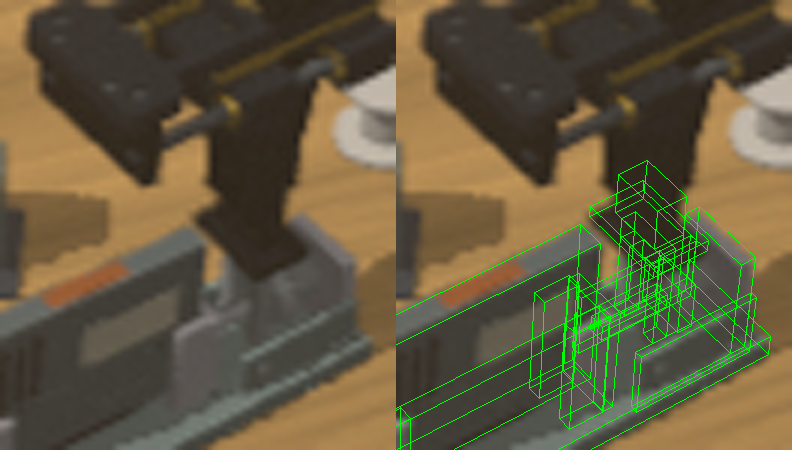

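Crop: the fork is over the rod just short of the collar, but it is pressed sideways (lateral 5 N). I'll relieve that first.

```bash
python3 -m jog '[0,0.002,0,0,0,0,0,0,0,0,0,0,0,0,0]';python3 -m jog '[0,0.002,0,0,0,0,0,0,0,0,0,0,0,0,0]'; python3 -c "
from h import *
p=W(G['cradle'],np.array([[.1,0,0]]))[0]
go(p,.127,np.degrees(G['cradle'][2])-180)"
```

```text
time: 12.62
position: [0.5612, 0.0596, 0.1294]
tool_rot: [0.993, 0.116, 0.003, 0.001]
ft_force: [5.9, -1.2, 1.4]
grip_width: 0.0155
grip_force: 55.0
time: 13.0
position: [0.5615, 0.0603, 0.1287]
tool_rot: [0.993, 0.116, 0.001, 0.0]
ft_force: [5.7, -0.1, 0.2]
grip_width: 0.0154
grip_force: 55.0
t 13.0 pos [0.5615 0.0603 0.1287] yyaw -76.66 tilt [ 0.0011  0.     -1.    ] F [ 5.7 -0.1  0.2] w 0.0154 55.0
mm before roll [ 3.8 -2.   1.7] roll units -0.004 mm after roll [ 3.8 -2. ]
```

```bash
python3 -m jog '[0,0.005,0,0,0,0,0,0,0,0,0,0,0,0,0,0,0,0,0,0]' | egrep 'pos|ft|rot';python3 -m jog '[0,0,0.004,0,0,0,0,0,0,0,0,0,0,0,0]'|egrep 'pos|ft|rot'; python3 -c "
from h import *
p=W(G['cradle'],np.array([[.1,0,0]]))[0]
go(p,.127,np.degrees(G['cradle'][2])-180)
for c in('top','scene'):
  robot.camera(c)
  for l in ('module_mid','spring_bar'): print([d['extent'] for d in robot.look_for(c,l)][:1])"
```

```text
position: [0.5649, 0.0615, 0.1281]
tool_rot: [0.993, 0.116, -0.001, -0.0]
ft_force: [0.5, -0.7, -1.5]
position: [0.5668, 0.0574, 0.1286]
tool_rot: [0.993, 0.116, -0.0, -0.0]
ft_force: [0.0, 0.7, -1.0]
t 13.875 pos [0.5668 0.0574 0.1286] yyaw -76.68 tilt [-1.e-04  0.e+00 -1.e+00] F [ 0.   0.7 -1. ] w 0.0159 55.0
mm before roll [-0.8 -6.   1.6] roll units -0.006 mm after roll [-0.8 -6. ]
[[345.7, 186.7, 35.8, 14.2]]
[]
[[315.6, 236.4, 43.2, 39.1]]
[[347.9, 230.6, 12.5, 2.2]]
```

```bash
python3 -m jog '[0,-0.001,-0.003,0,0,0,0,-0.003,0,0,0,0,0,0,0]'|egrep 'pos|ft|rot'; python3 -m jog '[0,0,-0.002,0,0,0,0,-0.002,0,0,0,0,0,0,0]'|egrep 'pos|ft|rot'; python3 -m jog '[0,0,-0.002,0,0,0,0,-0.002,0,0,0,0,0,0,0]'|egrep 'pos|ft|rot'
```

```text
position: [0.5643, 0.0635, 0.1285]
tool_rot: [0.993, 0.116, -0.0, -0.0]
ft_force: [-0.1, -0.6, -0.2]
position: [0.5638, 0.0666, 0.1286]
tool_rot: [0.993, 0.116, 0.0, 0.001]
ft_force: [-0.3, -2.8, -2.4]
position: [0.5627, 0.0708, 0.1286]
tool_rot: [0.993, 0.116, 0.0, 0.0]
ft_force: [0.3, -3.9, -2.0]
```

```bash
python3 -m jog '[0,0,-0.002,0,0,0,0,-0.001,0,0,0,0,0,0,0]'|egrep 'pos|ft|rot'; python3 -c "
from h import *
for c in('top','scene'):
  robot.camera(c)
  for l in ('module_mid','spring_bar'): print([d['extent'] for d in robot.look_for(c,l)][:1])"
```

```text
position: [0.562, 0.074, 0.1286]
tool_rot: [0.993, 0.116, 0.0, -0.0]
ft_force: [0.3, -3.9, -2.1]
[[347.3, 183.4, 35.2, 16.9]]
[]
[[315.7, 231.4, 42.6, 43.5]]
[[347.3, 230.9, 6.6, 0.1]]
```

```bash
python3 -m jog '[0,0,0.004,0,0,0,0,0.004,0,0,0,0,0.005,0,0,0,0,0.004,0,0,0,0,0,0,0]'|egrep 'pos|ft|rot'; python3 -m jog '[0,0,0,-0.01,0,0,0,0,-0.015,0,0,0,0,-0.015,0,0,0,0,-0.02,0,0,0,0,-0.02,0,0,0,0,-0.02,0,0,0,0,-0.02,0,0,0,0,0,0]'; python3 -c "
from h import *
for c in('top','scene'):
  robot.camera(c)
  for l in ('module_mid','spring_bar'): print([d['extent'] for d in robot.look_for(c,l)][:1])
go([.4487,-.0438],.248,-24.07)"
```

```text
position: [0.5659, 0.057, 0.1285]
tool_rot: [0.993, 0.116, -0.0, -0.0]
ft_force: [-0.1, -0.3, -1.9]
time: 17.6
position: [0.5671, 0.0573, 0.2512]
tool_rot: [0.993, 0.116, 0.003, 0.001]
ft_force: [-0.4, -0.1, -0.6]
grip_width: 0.0157
grip_force: 55.0
[[344.7, 183.6, 40.2, 19.5]]
[[453.5, 220.1, 12.2, 37.7]]
[[313.0, 232.1, 41.7, 35.6]]
[[316.4, 232.8, 41.6, 37.6]]
t 17.9 pos [0.5653 0.0573 0.2476] yyaw -76.66 tilt [-2.1e-03  2.0e-04 -1.0e+00] F [ 0.3  1.2 -1.1] w 0.016 55.0
mm before roll [-1.367e+02  7.150e+01 -1.000e-01] roll units -5.259 mm after roll [-139.9  -65.2]
```

```bash
python3 -m jog '[0,-0.025,0.013,0,0,0,-0.028,0.015,0,0,0,-0.028,0.015,0,0,0,-0.028,0.015,0,0,0,-0.0277,0.0135,0,0,0,0,0,0,-1,0,0,0,0,-1,0,0,0,0,-1,0,0,0,0,-1,0,0,0,0,-1,0,0,0,0,-0.26,0,0,0,0,0,0,0,0,0,0]'; python3 -c "
from h import *
go([.4487,-.0438],.1127,-24.07)"
```

```text
time: 19.52
position: [0.4492, -0.0438, 0.2483]
tool_rot: [0.839, 0.544, -0.0, -0.0]
ft_force: [-0.0, -0.1, -1.7]
grip_width: 0.0159
grip_force: 55.0
t 19.525 pos [ 0.4492 -0.0438  0.2483] yyaw -24.11 tilt [-5.e-04  2.e-04 -1.e+00] F [-0.  -0.1 -1.7] w 0.0159 55.0
mm before roll [ -0.2  -0.4 135.6] roll units -0.004 mm after roll [-0.2 -0.4]
```

```bash
python3 -m jog '[0,0,0,0.02,0,0,0,0,0.03,0,0,0,0,0.02,0,0,0,0,0.01,0,0,0,0,0.015,0,0,0,0,0.015,0,0,0,0,0.012,0,0,0,0,0.008,0,0,0,0,0,0]'; python3 -m jog '[0,0,0,0.003,0,0,0,0,0.003,0,0,0,0,0,0]'
```

```text
time: 20.65
position: [0.4492, -0.0438, 0.1182]
tool_rot: [0.839, 0.544, -0.0, -0.0]
ft_force: [0.1, 0.4, -1.3]
grip_width: 0.0156
grip_force: 55.0
time: 21.02
position: [0.4496, -0.0439, 0.1127]
tool_rot: [0.839, 0.544, 0.0, 0.0]
ft_force: [-0.5, 0.1, -0.5]
grip_width: 0.0156
grip_force: 55.0
```

```bash
python3 -m jog '[0.05,0,0,0,0,0.05,0,0,0,0,0.05,0,0,0,0,0.05,0,0,0,0,0.05,0,0,-0.01,0,0.05,0,0,-0.025,0,0.05,0,0,-0.025,0,0.05,0,0,-0.025,0,0.05,0,0,-0.025,0,0.05,0,0,-0.025,0,0.05,0,0,0,0]'; python3 - <<'E'
from h import *
for c in("top","scene"):
    im=robot.camera(c);cv2.imwrite(f"pics/{c}R.png",im)
print(fit("stand",["stand","fork_grip"],G["stand"]))
M["cradle"][8]=B(-60,60,-7,7,32,117)
print(fit("cradle",["cradle","module_mid","spring_bar"],G["cradle"]))
M["cradle"]=[B(-60,60,-7,7,62,117)]
print(fit("cradle",["module_mid"],G["cradle"]))
print(fit("bay",["bay"],G["bay"]))
go(G["cradle"],.2,13.4)
E
```

```text
time: 22.4
position: [0.4505, -0.0442, 0.2496]
tool_rot: [0.839, 0.544, 0.002, 0.002]
ft_force: [0.1, 0.1, -0.3]
grip_width: 0.0496
grip_force: 0.0
(array([ 0.45046141, -0.04487194,  1.17858954]), np.float64(1.1254060587746468))
(array([ 0.58908034, -0.03647354,  1.81493101]), np.float64(1.044676291184852))
(array([ 0.5918076 , -0.03806601,  1.83012083]), np.float64(1.205203730976927))
(array([ 0.50247909,  0.3526116 , -0.36734668]), np.float64(0.14063285020046945))
t 23.2 pos [ 0.4494 -0.0438  0.2475] yyaw -24.07 tilt [-0.  0. -1.] F [-0.6  0.7 -0.2] w 0.0495 0.0
mm before roll [ 65.3 122.5  47.5] roll units -3.747 mm after roll [-22.7 136.9]
```

```bash
python3 -m jog '[0.05,0.013,0.024,0,0,0.05,0.013,0.0245,0,0,0.05,0.013,0.0245,0,0,0.05,0.013,0.0245,0,0,0.05,0.0132,0.025,0,0,0.05,0,0,0.01,-1,0.05,0,0,0.01,-1,0.05,0,0,0.01,-1,0.05,0,0,0.01,-0.75,0.05,0,0,0,0]'; python3 -c "
from h import *
go(G['cradle'],.1,13.4)"
```

```text
time: 24.45
position: [0.5872, -0.0341, 0.2067]
tool_rot: [0.62, 0.784, -0.0, -0.001]
ft_force: [-0.2, -0.7, -0.6]
grip_width: 0.0499
grip_force: 0.0
t 24.45 pos [ 0.5872 -0.0341  0.2067] yyaw 13.34 tilt [-2.1e-03  5.0e-04 -1.0e+00] F [-0.2 -0.7 -0.6] w 0.0499 0.0
mm before roll [ -0.3   0.8 106.7] roll units -0.006 mm after roll [-0.3  0.8]
```

Descend, close gently first to read the off-centre force.

```bash
python3 -m jog '[0.05,0,0.0005,0.02,0,0.05,0,0,0.025,0,0.05,0,0,0.025,0,0.05,0,0,0.02,0,0.05,0,0,0.016,0,0.05,0,0,0,0,0.02,0,0,0,0,0.02,0,0,0,0,0,0,0,0,0,0,0,0,0,0,0,0,0,0,0]' 8
python3 -m jog '[0,0,0,0,0,0,0,0,0,0,0,0,0,0,0]' 40; python3 - <<'E'
from h import *
im=robot.camera("top");cv2.imwrite("pics/topG.png",im)
E
```

```text
time: 25.82
position: [0.589, -0.034, 0.1019]
tool_rot: [0.62, 0.785, 0.001, 0.001]
ft_force: [0.5, 1.1, -0.1]
grip_width: 0.0142
grip_force: 8.0
time: 26.2
position: [0.589, -0.0341, 0.1018]
tool_rot: [0.62, 0.785, 0.001, 0.001]
ft_force: [1.8, 1.3, 1.6]
grip_width: 0.0137
grip_force: 40.0
```

```bash
python3 -m jog '[0,0,0,-0.006,0,0,0,0,-0.01,0,0,0,0,-0.015,0,0,0,0,-0.02,0,0,0,0,-0.02,0,0,0,0,-0.025,0,0,0,0,-0.025,0,0,0,0,0,0]' 50; python3 -c "
from h import *
p=W(G['bay'],np.array([[.009,0,0]]))[0]
go(p,.16,69.1)"
```

```text
time: 27.25
position: [0.588, -0.0344, 0.2252]
tool_rot: [0.62, 0.785, 0.0, 0.001]
ft_force: [-0.6, -0.8, -1.5]
grip_width: 0.0131
grip_force: 50.0
t 27.25 pos [ 0.588  -0.0344  0.2252] yyaw 13.44 tilt [ 0.002  -0.0013 -1.    ] F [-0.6 -0.8 -1.5] w 0.0131 50.0
mm before roll [391.3  14.1  64.5] roll units -5.566 mm after roll [209.  331.1]
```

```bash
python3 -m jog '[0,0.02,0.0014,0,0,0,0.035,0.0014,0,0,0,0.043,0.0014,0,0,0,0.043,0.0014,0,0,0,0.043,0.0014,0,0,0,0.043,0.0014,0,0,0,0.043,0.0014,0,0,0,0.043,0.0014,0,0,0,0.043,0.0014,0,0,0,0.0353,0.0014,0,0,0,0,0,0,-1,0,0,0,0,-1,0,0,0,0,-1,0,0,0,0,-1,0,0,0,0,-1,0,0,0,0,-0.56,0,0,0,0,0]'; cat >> h.py <<'E'
def bayview(fn,th=0,dz=.0668,cams=("top","scene"),k=6,dx=0):
    # module in hand: grasp point dz above bottom
    o=robot.get_obs();P=o["position"];g=P[2]-.003
    from scipy.spatial.transform import Rotation as R
    r=R.from_quat(o["tool_rot"]).as_matrix();yaw=np.arctan2(r[1,1],r[0,1])-np.pi/2
    b=B(-60,60,-7,7,0,85)-[0,0,dz];c,s=np.cos(th),np.sin(th)
    M["mod"]=[np.c_[c*b[:,0]-s*b[:,2]+dx,b[:,1],s*b[:,0]+c*b[:,2]]+[0,0,g]]
    ts=[]
    for cn in cams:
        im=robot.camera(cn)
        off=np.round(proj(cam(cn),np.array([[G["bay"][0],G["bay"][1],.06]]))[0])-[33,25];x,y=off.astype(int)
        a=cv2.resize(im[y:y+50,x:x+66],None,fx=k,fy=k,interpolation=cv2.INTER_CUBIC)
        b=a.copy();draw(cn,b,[("bay",G["bay"]),("mod",[P[0],P[1],yaw])],off,k);ts.append(np.hstack([a,b]))
    cv2.imwrite(fn,np.vstack(ts))
E
python3 -c "
from h import *
p=W(G['bay'],np.array([[.009,0,0]]))[0]
go(p,.115,69.1)
bayview('pics/bay1.png')"
```

```text
time: 29.38
position: [0.5088, 0.35, 0.2209]
tool_rot: [0.182, 0.983, -0.001, -0.002]
ft_force: [-1.0, -0.6, -1.7]
grip_width: 0.0133
grip_force: 50.0
t 29.375 pos [0.5088 0.35   0.2209] yyaw 69.01 tilt [-0.0044 -0.0017 -1.    ] F [-1.  -0.6 -1.7] w 0.0133 50.0
mm before roll [ -2.7   0.6 105.9] roll units -0.009 mm after roll [-2.7  0.6]
```

View pics/bay1.png

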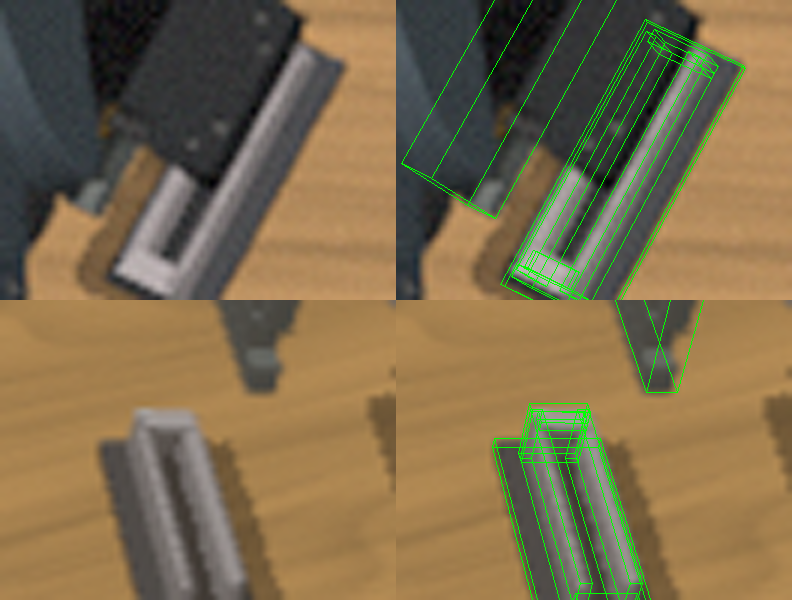

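Crop: the module hangs aligned with the slot. The bay's true place is about 1.5 mm to +y of the fit (plate corner at 344,66 in the crop against 349,67 drawn), so I'll correct for that.

```bash
sed -i 's/bay=\[.5026,.3526,-.3652\]/bay=[.5033,.3540,-.3652]/' h.py; python3 -c "
from h import *
p=W(G['bay'],np.array([[.0085,0,0]]))[0]
go(p,.112,69.1)"
```

```text
t 29.475 pos [0.5096 0.3499 0.2215] yyaw 68.98 tilt [-0.0027 -0.001  -1.    ] F [ 0.2  0.5 -1.9] w 0.0139 50.0
mm before roll [ -1.4   1.8 109.5] roll units -0.012 mm after roll [-1.4  1.8]
```

```bash
python3 -m jog '[0,-0.0014,0.0018,0.02,0,0,0,0,0.025,0,0,0,0,0.025,0,0,0,0,0.02,0,0,0,0,0.013,0,0,0,0,0.006,0,0,0,0,0,0]'; python3 -m jog '[0,0,0,0.004,0,0,0,0,0.004,0,0,0,0,0.003,0,0,0,0,0,0]' 20; python3 -c "
from h import *
p=W(G['bay'],np.array([[.0085,0,0]]))[0]
go(p,.096,69.1)"
```

```text
time: 30.35
position: [0.5129, 0.3509, 0.1135]
tool_rot: [0.182, 0.983, -0.0, -0.0]
ft_force: [0.1, -0.9, -1.9]
grip_width: 0.0135
grip_force: 50.0
time: 30.85
position: [0.5127, 0.3508, 0.1023]
tool_rot: [0.182, 0.983, -0.0, -0.0]
ft_force: [-0.6, -0.7, -1.8]
grip_width: 0.014
grip_force: 20.0
t 30.85 pos [0.5127 0.3508 0.1023] yyaw 69.03 tilt [-5.e-04 -2.e-04 -1.e+00] F [-0.6 -0.7 -1.8] w 0.014 20.0
mm before roll [ 1.5 -0.4  6.3] roll units -0.007 mm after roll [ 1.5 -0.4]
```

```bash
python3 -m jog '[0,0.0012,0,0.002,0,0,0,0,0.002,0,0,0,0,0,0]'|egrep 'pos|ft'; python3 -m jog '[0,0,0,0.002,0,0,0,0,0,0]'|egrep 'pos|ft|rot'; python3 -m jog '[0,0.002,0,0.002,0,0,0,0,0,0]' 15|egrep 'pos|ft|rot';  python3 -m jog '[0,0.002,0,0.002,0,0,0,0,0,0]'|egrep 'pos|ft|rot'; 
```

```text
position: [0.5116, 0.3513, 0.0983]
ft_force: [0.3, -0.3, -2.3]
position: [0.5117, 0.3513, 0.0964]
tool_rot: [0.182, 0.983, -0.0, -0.0]
ft_force: [0.5, 0.8, -1.3]
position: [0.5103, 0.3521, 0.0945]
tool_rot: [0.182, 0.983, 0.0, 0.0]
ft_force: [0.7, -1.0, -2.2]
position: [0.5097, 0.3529, 0.0932]
tool_rot: [0.182, 0.983, 0.001, 0.002]
ft_force: [3.8, -1.3, 0.5]
```

```bash
python3 -m jog '[0,-0.002,0,0.001,0,0,0,0,0,0]'|egrep 'pos|ft'; python3 -m jog '[0,0,0,0.002,0,0,0,0,0,0]'|egrep 'pos|ft|rot'; python3 -m jog '[0,0.001,0,0.002,0,0,0,0,0,0]' 12|egrep 'pos|ft|rot';   python3 -c "
from h import *
p=W(G['bay'],np.array([[.0085,0,0]]))[0]
go(p,.096,69.1)
bayview('pics/bay2.png',th=0,cams=('scene',),k=6)
im=cv2.imread('pics/bay2.png')"
```

```text
position: [0.5092, 0.3527, 0.0919]
ft_force: [-1.4, 2.9, 4.4]
position: [0.5084, 0.3531, 0.0903]
tool_rot: [0.182, 0.983, 0.0, -0.001]
ft_force: [-3.4, 3.1, 6.6]
position: [0.5078, 0.3534, 0.0888]
tool_rot: [0.182, 0.983, 0.001, -0.001]
ft_force: [-4.0, 1.3, 9.9]
t 32.725 pos [0.5078 0.3534 0.0888] yyaw 69.03 tilt [-0.0015  0.0014 -1.    ] F [-4.   1.3  9.9] w 0.0137 12.0
mm before roll [-4.1 -1.1 -7.2] roll units -0.007 mm after roll [-4.1 -1.1]
```

View pics/bay2.png

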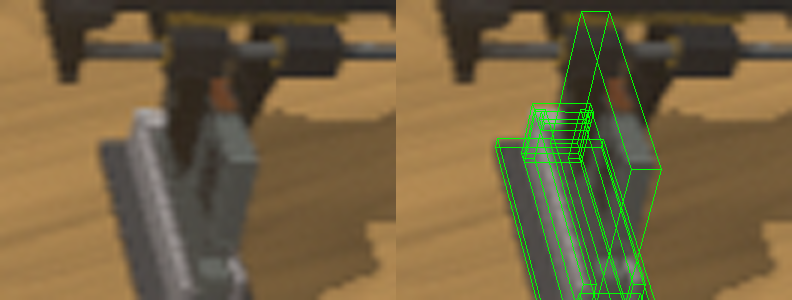

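Crop: the rear top edge sits about 1.7 px above the level wireframe. So the module is tilting front-down (about 5°) with its rear on the rear wall.

```bash
python3 -m jog '[0,0.003,0,0.001,0,0,0,0,0,0]'|egrep 'pos|ft'; python3 -m jog '[0,0.002,0,0.002,0,0,0,0,0,0]'|egrep 'pos|ft|rot'; python3 -m jog '[0,0.002,0,0.002,0,0,0,0,0,0]'|egrep 'pos|ft|rot'
```

```text
position: [0.5071, 0.3538, 0.0882]
ft_force: [1.0, -0.7, 10.8]
position: [0.5034, 0.3543, 0.0843]
tool_rot: [0.182, 0.983, -0.0, -0.001]
ft_force: [-1.3, 1.5, 3.0]
position: [0.5033, 0.3545, 0.084]
tool_rot: [0.181, 0.983, -0.0, 0.001]
ft_force: [-1.0, -1.3, 10.9]
```

```bash
python3 -m jog '[0,0.002,0,-0.001,0,0,0.002,0,0,0,0,0,0,0,0]' 20|egrep 'pos|ft'; python3 -m jog '[0,0.002,0,0,0,0,0.001,0,0,0,0,0,0,0,0]'|egrep 'pos|ft|rot'; python3 -m jog '[0,0.002,0,0,0,0,0.001,0,0,0,0,0,0,0,0]'|egrep 'pos|ft|rot'
```

```text
position: [0.4996, 0.3564, 0.0839]
ft_force: [2.9, -0.8, 4.9]
position: [0.497, 0.3576, 0.0839]
tool_rot: [0.182, 0.983, 0.0, 0.001]
ft_force: [4.0, -1.1, 5.1]
position: [0.4961, 0.3581, 0.0843]
tool_rot: [0.181, 0.983, 0.001, 0.003]
ft_force: [5.6, -3.7, 4.8]
```

```bash
python3 -m jog '[0,0.001,0,0.001,0,0,0,0,0.001,0,0,0,0,0,0]' 20|egrep 'pos|ft'; python3 -m jog '[0,0.0,0,0.002,0,0,0,0,0,0]'|egrep 'pos|ft|rot'; python3 - <<'E'
from h import *
from scipy.spatial.transform import Rotation as R
o=robot.get_obs();P=o["position"]
im=robot.camera("scene");cv2.imwrite("pics/s3.png",im)
m=cam("scene")
ds=robot.outline_of("scene","module_mid")
for d in ds: print(np.round(d["extent"]),round(d["conf"],2))
# predicted rear-top corners for hypotheses (tilt about grasp)
r=R.from_quat(o["tool_rot"]).as_matrix();yaw=np.arctan2(r[1,1],r[0,1])-np.pi/2
for th in(0,.05,.1,.15):
    b=np.array([[.06,-.007,.0182],[.06,.007,.0182]]);c,s=np.cos(th),np.sin(th)
    q=np.c_[c*b[:,0]-s*b[:,2],b[:,1],s*b[:,0]+c*b[:,2]+P[2]-.003]
    print(th,proj(m,W([P[0],P[1],yaw],q)).round(1).tolist())
E
```

```text
position: [0.4966, 0.3583, 0.0836]
ft_force: [7.5, -6.7, 11.2]
position: [0.4975, 0.3582, 0.0821]
tool_rot: [0.181, 0.983, 0.001, 0.005]
ft_force: [7.6, -6.1, 11.4]
[427. 189.  16.  38.] 0.61
[328. 247.  74.  57.] 0.26
0 [[432.7, 186.9], [437.7, 186.9]]
0.05 [[432.8, 185.9], [437.8, 185.9]]
0.1 [[433.0, 184.8], [437.9, 184.8]]
0.15 [[433.1, 183.7], [438.1, 183.7]]
```

```bash
python3 - <<'E'
from h import *
bayview("pics/v10a.png",th=.14,cams=("scene","top"),k=6)
a=cv2.imread("pics/v10a.png");print(a.shape)
E
```

```text
(600, 792, 3)
```

View pics/v10a.png

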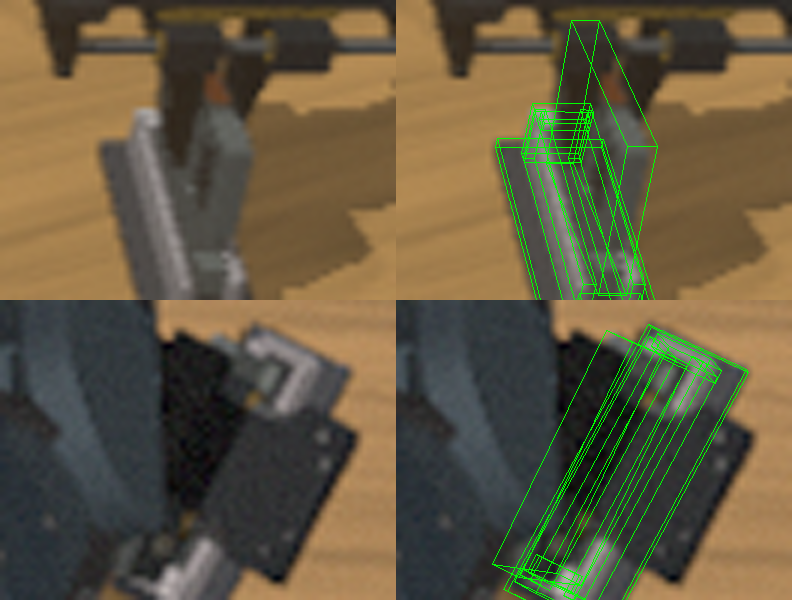

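Crop: the scene view puts the rear top edge at y≈150, a tilt of about 5–7°. With the wrist height this means the front is down on the floor and at the wall, and the rear is inside the rear wall. Now I'll straighten it.

```bash
python3 -m jog '[0,-0.001,0,0.001,0,0,-0.001,0,0.001,0,0,0,0,0,0]' 20|egrep 'pos|ft'; python3 -m jog '[0,-0.001,0,0.001,0,0,-0.001,0,0.001,0,0,0,0,0,0]'|egrep 'pos|ft|rot'; python3 -m jog '[0,-0.0005,0,0.001,0,0,0,0,0.001,0,0,0,0,0,0]'|egrep 'pos|ft|rot'
```

```text
position: [0.4989, 0.3578, 0.0798]
ft_force: [7.1, -5.4, 11.2]
position: [0.5001, 0.3574, 0.0774]
tool_rot: [0.182, 0.983, 0.001, 0.004]
ft_force: [6.0, -4.8, 9.9]
position: [0.501, 0.3572, 0.0757]
tool_rot: [0.181, 0.983, 0.001, 0.005]
ft_force: [7.4, -4.6, 9.6]
```

```bash
python3 -m jog '[0.05,0,0,0,0,0.05,0,0,0,0,0.05,0,0,0,0,0.05,0,0,-0.01,0,0.05,0,0,-0.02,0,0.05,0,0,-0.025,0,0.05,0,0,-0.025,0,0.0,0,0,-0.025,0,0,0,0,0,0]'; python3 - <<'E'
from h import *
ims={c:robot.camera(c) for c in("top","scene")}
for c in ims: cv2.imwrite(f"pics/{c}5.png",ims[c])
T={}
for c in ims:
    m=cam(c);ctr=proj(m,np.array([[.503,.354,.05]]))[0]
    for d in robot.outline_of(c,"module_mid"):
        if np.hypot(*(np.array(d["extent"][:2])-ctr))<25: T[c]=d["region"];print(c,np.round(d["extent"],1),round(d["conf"],2));break
# fit: full-visibility part only: compare upper edge in scene: silhouettes of the top part (above 40 mm)
def shp(th,dx,z0=.030):
    b=np.array([[x,y,z] for x in(-.06,.06) for y in(-.007,.007) for z in(z0,.085)])
    # front bottom corner on floor
    c,s=np.cos(th),np.sin(th);q=b+[.06,0,0]
    return np.c_[c*q[:,0]-s*q[:,2]-.06+dx,q[:,1],s*q[:,0]+c*q[:,2]+.008]
for th in(0,.04,.08,.12,.16):
  r=[]
  for c in T:
    m=cam(c);best=9
    for dx in np.arange(-.008,.009,.002):
      for dy in np.arange(-.003,.004,.001):
        X=W(G["bay"],shp(th,dx)+[0,dy,0]);q=((proj(m,X)+.5)*64).astype(np.int32);im=np.zeros((1600,2560),np.uint8)
        cv2.fillConvexPoly(im,cv2.convexHull(q),1,cv2.LINE_8,4)
        a=cv2.resize(im,(640,400),interpolation=cv2.INTER_AREA)>0
        k=T[c]; v=1-(a&k).sum()/(a|k).sum()
        if v<best:best=v;arg=(dx,dy)
    r.append((c,round(best,3),np.round(arg,3).tolist()))
  print(th,r)
E
```

```text
time: 37.72
position: [0.4976, 0.358, 0.181]
tool_rot: [0.182, 0.983, 0.002, 0.002]
ft_force: [0.7, 0.4, 0.7]
grip_width: 0.0373
grip_force: 0.0
scene [427.  187.1  15.4  44.1] 0.77
0 [('scene', np.float64(0.159), [0.0, -0.003])]
0.04 [('scene', np.float64(0.189), [0.002, -0.003])]
0.08 [('scene', np.float64(0.22), [0.008, -0.003])]
0.12 [('scene', np.float64(0.262), [0.008, -0.003])]
0.16 [('scene', np.float64(0.324), [0.008, -0.003])]
```

```bash
python3 -c "
from h import *
go(W(G['bay'],np.array([[.035,0,0]]))[0],.122,69.1)"
```

```text
t 37.925 pos [0.4955 0.3569 0.1774] yyaw 69.04 tilt [-0.0023 -0.0011 -1.    ] F [-0.8 -0.2 -0.9] w 0.022 0.0
mm before roll [-43.4   0.2  55.3] roll units -0.006 mm after roll [-43.4   0.2]
```

```bash
python3 -m jog '[0,-0.022,0,0,0,0,-0.021,0,0,0,0,0,0,0.015,0,0,0,0,0.02,0,0,0,0,0.015,0,0,0,0,0.004,0,0,0,0,0,0]' 20|egrep 'pos|ft'; python3 -m jog '[0,0,0,0.003,0,0,0,0,0,0]'|egrep 'pos|ft'; python3 -m jog '[0,0,0,0.002,0,0,0,0,0,0]'|egrep 'pos|ft'; python3 -m jog '[0,0,0,0.002,0,0,0,0,0,0]'|egrep 'pos|ft'
```

```text
position: [0.5364, 0.3419, 0.1242]
ft_force: [-0.1, 1.3, 1.0]
position: [0.5367, 0.342, 0.1219]
ft_force: [-0.6, -0.0, 0.7]
position: [0.5365, 0.3418, 0.1196]
ft_force: [0.3, 0.1, -0.8]
position: [0.5364, 0.3418, 0.1174]
ft_force: [0.5, 0.0, -0.2]
```

```bash
for i in 1; do python3 -m jog '[0,0,0,0.002,0,0,0,0,0,0]'|egrep 'pos|ft'; python3 -m jog '[0,0,0,0.001,0,0,0,0,0,0]'|egrep 'pos|ft';python3 -m jog '[0,0,0,0.001,0,0,0,0,0,0]'|egrep 'pos|ft'; done
```

```text
position: [0.5366, 0.3419, 0.1155]
ft_force: [0.5, 0.3, -0.6]
position: [0.5367, 0.342, 0.1155]
ft_force: [-2.5, 0.4, 5.7]
position: [0.5368, 0.3422, 0.1154]
ft_force: [-2.5, -0.2, 9.4]
```

```bash
python3 -m jog '[0,0,0,-0.015,0,0,0.02,0,-0.005,0,0,0.025,0,0,0,0,0.025,0,0,0,0,0,0,0.01,0,0,0,0,0.006,0,0,0,0,0,0]'|egrep 'pos|ft'; python3 -m jog '[0,0,0,0.002,0,0,0,0,0,0]'|egrep 'pos|ft';python3 -m jog '[0,0,0,0.002,0,0,0,0,0,0]'|egrep 'pos|ft'; python3 -m jog '[0,0,0,0.001,0,0,0,0,0,0]'|egrep 'pos|ft'
```

```text
position: [0.4714, 0.3665, 0.1165]
ft_force: [-0.3, -0.7, -0.1]
position: [0.4718, 0.3668, 0.1156]
ft_force: [0.4, 0.6, 0.5]
position: [0.4719, 0.3672, 0.1154]
ft_force: [-1.8, -0.4, 9.8]
position: [0.472, 0.3674, 0.1154]
ft_force: [-2.4, -0.6, 15.1]
```

```bash
python3 -m jog '[0,0,0,-0.02,0,0,0,0,-0.03,0,0,0,0,-0.03,0,0.02,0,0,-0.03,0,0.02,0.02,0.02,-0.02,0,0.02,0.03,0.03,0,0,0.02,0.03,0.03,0,0,0.02,0.03,0.03,0,0,0.02,0,0,0,0]'; python3 - <<'E'
from h import *
ims={c:robot.camera(c) for c in("top","scene")}
a0={c:cv2.imread(f"pics/{c}0.png") for c in ims}
print(fit("stand",["stand","fork_grip"],G["stand"]))
for c in ims:
    print(c,"fork",[np.round(d["extent"],1).tolist() for d in robot.look_for(c,"fork_grip")][:1])
    m=cam(c);p=proj(m,np.array([[.4481,-.0441,.07]]))[0].astype(int)
    s=np.s_[p[1]-28:p[1]+28,p[0]-25:p[0]+25]
    d=cv2.absdiff(ims[c],a0[c]).max(2);print("stand diff px>40:",(d[s]>40).sum())
    n,l,st,ce=cv2.connectedComponentsWithStats((d>45).astype(np.uint8))
    print([(st[i].tolist()) for i in range(1,n) if st[i,4]>12])
E
```

```text
time: 43.05
position: [0.4062, 0.5113, 0.2424]
tool_rot: [0.18, 0.984, 0.0, -0.0]
ft_force: [0.3, -0.5, -1.3]
grip_width: 0.0196
grip_force: 0.0
(array([ 0.44860203, -0.04439272,  1.12293452]), np.float64(0.18263217943611942))
top fork [[340.8, 234.7, 18.7, 16.8]]
stand diff px>40: 0
[[0, 160, 46, 87, 1744], [11, 172, 117, 228, 12635], [327, 180, 21, 9, 52], [193, 184, 23, 42, 196], [319, 184, 6, 7, 19], [170, 192, 33, 36, 504], [123, 214, 23, 35, 436], [0, 247, 6, 18, 71], [0, 286, 20, 40, 258], [3, 327, 8, 17, 58], [201, 353, 39, 22, 334], [351, 385, 7, 9, 29], [300, 389, 10, 5, 14], [355, 396, 6, 4, 16]]
scene fork [[294.2, 196.8, 19.0, 29.5]]
stand diff px>40: 19
[[256, 0, 5, 8, 21], [467, 0, 6, 15, 31], [447, 3, 7, 6, 13], [253, 9, 16, 15, 134], [419, 11, 48, 59, 1142], [471, 41, 21, 10, 49], [455, 48, 7, 20, 46], [471, 50, 16, 7, 36], [278, 60, 5, 9, 26], [439, 63, 52, 34, 423], [347, 74, 73, 12, 370], [519, 82, 16, 15, 138], [311, 87, 29, 27, 376], [349, 87, 90, 23, 911], [236, 88, 6, 4, 17], [537, 89, 13, 36, 218], [503, 90, 10, 20, 62], [468, 107, 51, 29, 716], [329, 125, 21, 13, 102], [535, 126, 46, 67, 1430], [563, 157, 21, 42, 266], [422, 165, 32, 44, 479], [297, 218, 42, 33, 655]]
```

```bash
python3 -c "
from rig import robot
print(robot.hand_in())"
```

```text
the job is handed in; nothing more can be done
None
```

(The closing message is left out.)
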